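Dock the board module, then peel its empty carrier tray off the pile

TASK

Take the board module out of the top carrier tray and slide it flat, contacts first, fully home into the card dock, and let go of it there. The empty tray is snapped onto the tray below: peel it off by lifting one corner first, leaving the rest of the pile down in its holder. Finish still holding the tray in the gripper, level, at least 15 cm above the table and well clear to one side of the pile, so that the next module lies open.

Things in the scene. Friction and masses are not known exactly. Their poses are not given: they have to be found in the camera images.
- module: Green circuit board with low chips on a bare aluminium plate 110 (x) x 60 (y) x 6 mm, about 0.15 kg; origin at the centre of its underside, x towards the end with the gold contacts, z up. Lies on ribs in the top tray, its underside 7 mm over the tray floor; the chips stay within 23 mm of its middle line, so its long edges are free to grip, best about 25 mm from the end without contacts.
- module_tip (a point): Middle of the module's leading (contact) edge, on the underside; 55 mm along x from its origin.
- tray: Top grey formed tray, 154 (x) x 142 (y) x 28 mm, 0.12 kg, like those below; origin under its centre, floor 2 mm thick. Rim: 10 mm wide hollow bead all round, 8 to 28 mm over the origin; pan walls slope inwards below it. Round the module: bosses 12 mm high at its ends and beside its middle (x within 8 mm); beside its long edges, 10 to 45 mm from the middle, 25 mm are free for fingers. Grip the rim with one finger inside.
- tray_corner0 (a point): Small formed dimple on top of the rim at the tray's -x, +y corner, 7.5 mm in from both outer faces, at rim-top height (28 mm over the tray's origin). 20 mm above point pile_top while the tray is seated.
- tray_corner1 (a point): Small formed dimple on top of the rim at the tray's -x, -y corner, 7.5 mm in from both outer faces, at rim-top height (28 mm over the tray's origin). 20 mm above point pile_top while the tray is seated.
- tray_corner2 (a point): Small formed dimple on top of the rim at the tray's +x, -y corner, 7.5 mm in from both outer faces, at rim-top height (28 mm over the tray's origin). 20 mm above point pile_top while the tray is seated.
- tray_corner3 (a point): Small formed dimple on top of the rim at the tray's +x, +y corner, 7.5 mm in from both outer faces, at rim-top height (28 mm over the tray's origin). 20 mm above point pile_top while the tray is seated.
- pile (a joint): How far the pile of three lower trays (1 kg) has been raised in its holder, m; 0 = down. The holder guides it: it can rise, not tip. Springy nubs in its top rim grip the top tray near its four corners; each lets go once its corner is up about 4 mm. Raising one corner, the opposite one as pivot, takes 7 to 11 N; pulled up evenly all four hold and the pile comes along (12 to 14 N).
- pile_top (a point): Centre of the pile's topmost rim plane (middle of the tray under the top tray), 74 mm above the table when down; axes as the holder's. The next module lies in that tray.
- holder: Fixed aluminium plate 176 (x) x 164 (y) mm with four corner angles, 56 mm high, that stand round the pile; origin under its centre on the table. Trays and module start square to it.
- dock: Fixed card dock 100 (x) x 78 (y) mm: grey base, black guide rails, black connector block behind (42 mm high); origin under its centre, slot open at -x. Slot: floor 20 mm above the table, 62 mm wide between the rails; 5 mm lips over both edges leave 8 mm height (rail tops 32 mm). It runs from x = -50 mm to the stop at x = +10 mm: 60 mm of the module goes in. Flared mouth; a 40 mm wide tongue carries on the slot floor 20 mm out in front.
- dock_mouth (a point): Middle of the slot floor at the mouth, 50 mm before the dock's origin and 20 mm above the table; axes as the dock's: x is the way in.
Not all that is in view belongs to the job. Leave any orange look-alike of the module alone.

How it is judged:
By the outcome, as a careful person would: the job done as asked, in the order asked, and still so for the second after the job is handed in, while the arm keeps its last pose, push and grip.
It also fails if it takes over 64 s, if anything falls off the work surface, if the arm or the gripper's body presses on something with over 40 N, if the wrist force passes 120 N, or if a joint passes its speed limit or range.

ROBOT

A 6-joint arm with a two-finger parallel gripper is mounted at the origin on a cart in front of the work surface, level with it; the furniture and walls round the work are solid. World frame = base frame: x ahead of the robot, y to its left, z up, the work surface at z = 0. Lengths are in m, angles in rad, forces in N, time in s.
With the tool pointing down it reaches from about 0.375 to 0.75 m from the base axis. Payload 9 kg.
Tool frame: the origin (TCP) lies on the mounting face of the last link; the fingertips stand 173 mm ahead of it and the grasp point (between the pads) lies 155 mm ahead of it; z points along the fingers, x is the direction in which the jaws open and shut, and the axes are right-handed (so a half turn about z gives the same grasp; the last joint's range is limited). The gripper opens to 85 mm and grips with 20 to 120 N. Pads are 22 mm wide; open, the fingers measure 114 mm over their backs; the gripper's body (76 mm by 85 mm) begins 54 mm behind the grasp point. The pads swing forward as they close: fully open they stand 13 mm farther back than shut.
Start: joints at [-1.325, 0.104, 0.097, 1.564, 0, 1.353], TCP at [0.268, -0.537, 0.405] pointing down, gripper open.
Joint ranges: [-2.99, 2.99], [-0.84, 1.86], [-1.1, 1.16], [-1.84, 2.11], [-1.51, 1.56], [-3.14, 3.14]. Speed limits (rad/s): [2.22, 2.22, 2.57, 3.14, 3.14, 3.14].

INTERFACE

Orientations are given as a unit quaternion [x, y, z, w].
In Python, from station import reach, servo_line, movej, open_gripper, gripper_close, sleep, inverse_kinematics, observe, camera, camera_model, IKError, hand_in gives the robot as it stands. Calls block until the motion is done:
- reach(position, orientation): joint-space move of the TCP to a pose.
- servo_line(position, attitude=None, rate=0.15, until_force=None): straight line of the TCP; attitude=None keeps the orientation; rate is the mean speed in m/s. With until_force (N) it stops when the force on the tool has changed by that much, and returns True; else False.
- movej(angles): joint-space move.
- open_gripper() and gripper_close(grasp_force=None): open the fingers fully, or close them until they stop; grasp_force is the grip in N (None keeps the last).
- sleep(seconds).
- inverse_kinematics(position, orientation): joint angles nearest the present ones, or None.
- observe(): the state.
- camera(name): name is "scene" or "top" or "wrist"; returns the picture (480x640x3 uint8, red, green, blue); there is no depth.
- camera_model(name): a dict with "vertical_fov" (degrees; the focal length in pixels is half the picture's height over the tangent of half this angle, whatever the lens; pixels are square), "cx", "cy" (the principal point, pixels), "xyz" and "attitude" of the camera in the world. Camera axes: x right, y down, z forward; pixel columns grow to the right and rows downward; lengths in m; the calibration is good to about 2 mm. A picture is of the moment at which its call begins: read the wrist's pose just before it. camera_model takes no time and is no camera call; for the wrist camera it gives the pose at the moment of the call.
A pose or a line that the arm cannot do raises IKError and nothing moves.
- hand_in(): hands the job in, once; it reports no verdict.
The state is a dict: "t": time; "joint_pos": joint angles; "qd": joint speeds; "tau": joint torques, N m; "tcp_pos": TCP position; "tool_rot": TCP orientation; "contact_force": force on the tool from outside, world axes, zero at the start; "torque": the same for the moment, N m; "finger_gap": opening from 0.0 (shut) to 1.0 (fully open).
Only numpy, scipy, OpenCV 4.12 (cv2) and the standard library are available. Lean on these libraries where they do the work, as an engineer would, in place of code of your own. Each camera call takes 0.05 s, during which the arm holds its last target. There are 200 camera calls.

## Working session

There is one attempt and no reset: what is moved stays moved. The work goes in short steps, each a Python script; the robot and the scene stay as the last script left them, time stands still between calls to the robot, and variables do not carry over. Pictures are saved under pics/ and viewed, on a budget of 10 in all, crops included, one or two more only if the job needs it, and the job is handed in when it is done.

```bash
ls; mkdir -p pics; python3 - <<'E'
from station import *
import cv2
for n in("top","scene"):
    m=camera_model(n);print(n,m)
    cv2.imwrite(f"pics/{n}0.png",camera(n)[:,:,::-1])
print(camera_model("wrist"));print(observe())
E
```

```text
pics
top {'vertical_fov': 44.16033069671553, 'cx': 330.3526247569812, 'cy': 243.0528309213015, 'xyz': array([ 0.33899587, -0.03567625,  1.23533303]), 'attitude': array([ 0.71212034, -0.69866764,  0.04301446, -0.05383223])}
scene {'vertical_fov': 51.316224162848904, 'cx': 313.89557478766255, 'cy': 240.13233711762138, 'xyz': array([-0.32524492,  0.68298205,  0.63292222]), 'attitude': array([-0.35358684,  0.77311375, -0.47387352,  0.22959827])}
{'vertical_fov': 65.50988747500381, 'cx': 318.3756726920434, 'cy': 236.1556197002176, 'xyz': array([ 0.33675874, -0.50292633,  0.37261008]), 'attitude': array([ 0.84083903, -0.51963123, -0.08044256,  0.12846052])}
{'t': 0.1, 'joint_pos': array([-1.32467823e+00,  1.04665883e-01,  9.65750059e-02,  1.56389049e+00,
        2.25183149e-05,  1.35310219e+00]), 'qd': array([-0.00211446, -0.00060084,  0.00273348,  0.00074644,  0.00105717,
       -0.00183355]), 'tau': array([ 6.27538859e-03, -5.58207858e+01,  5.04719031e+01,  1.30202668e-02,
       -3.20809704e-04, -8.56478067e-06]), 'tcp_pos': array([ 0.26840996, -0.53652177,  0.40399995]), 'tool_rot': array([ 8.50693929e-01, -5.25661001e-01, -4.17038352e-04, -4.21051098e-04]), 'contact_force': array([-1.01351203, -0.27028836, -0.47885112]), 'torque': array([-0.01293591, -0.08433612,  0.00208073]), 'finger_gap': 1.0030475882743055}
```

View pics/top0.png

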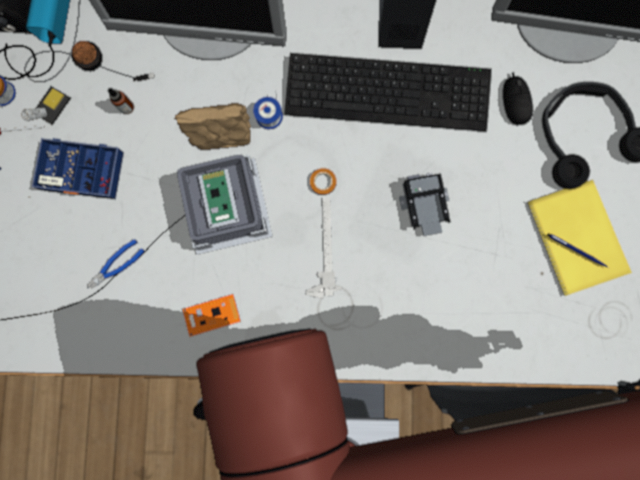

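View pics/scene0.png

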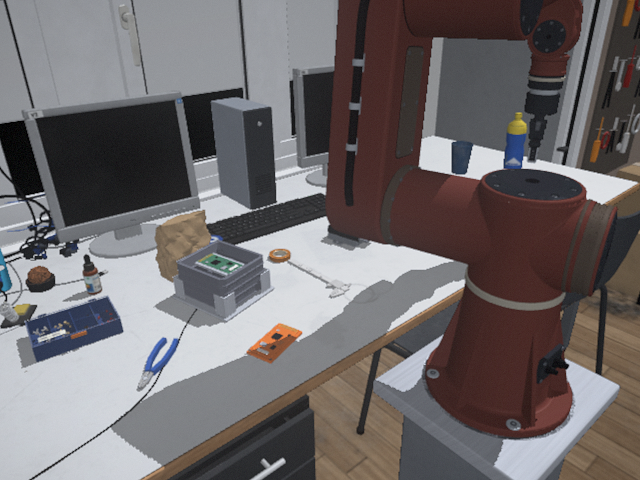

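Top view: the pile with the green module is at about (222,200) and the dock at (427,203), mouth and tongue towards the robot (428,222). The orange look-alike at (211,314) is to be left alone; the green board in the tray fits the description. Next I'll get rough positions and look from close by.

```bash
cat > h.py <<'E'
from station import *
import numpy as np, cv2
from scipy.spatial.transform import Rotation as R
def ray(m,px):
    f=240/np.tan(np.radians(m["vertical_fov"])/2)
    px=np.atleast_2d(np.array(px,float))
    d=np.c_[(px[:,0]-m["cx"])/f,(px[:,1]-m["cy"])/f,np.ones(len(px))]
    return R.from_quat(m["attitude"]).apply(d)
def onz(m,px,z):
    d=ray(m,px);c=np.array(m["xyz"]);return c+d*((z-c[2])/d[:,2])[:,None]
def proj(m,p):
    f=240/np.tan(np.radians(m["vertical_fov"])/2)
    q=R.from_quat(m["attitude"]).inv().apply(np.atleast_2d(p)-m["xyz"])
    return q[:,:2]/q[:,2:]*f+[m["cx"],m["cy"]]
def down(a,tilt=None):
    "tool z down, jaw (tool x) along world angle a"
    r=R.from_euler('z',a)*R.from_euler('x',np.pi)
    return (r if tilt is None else tilt*r).as_quat()
def snap(name):
    m=camera_model("wrist");i=camera("wrist");cv2.imwrite(f"pics/{name}.png",i[:,:,::-1])
    np.save(f"pics/{name}.npy",np.array([m],dtype=object),allow_pickle=True);return m,i
def load(name): return np.load(f"pics/{name}.npy",allow_pickle=True)[0],cv2.imread(f"pics/{name}.png")
E
python3 - <<'E'
from h import *
m=camera_model("top")
print("pile rim",onz(m,[[222,200],[180,167],[251,155],[265,228],[194,245]],.094))
print("dock",onz(m,[[425,175],[428,205],[428,232]],.02), onz(m,[[222,198],[211,314]],.081))
w=camera_model("wrist");o=observe()
T=R.from_quat(o["tool_rot"])
rel=T.inv().apply(w["xyz"]-o["tcp_pos"]);ax=T.inv()*R.from_quat(w["attitude"])
print(rel,ax.as_matrix())
E
```

```text
pile rim [[0.57810579 0.19884144 0.094     ]
 [0.64360228 0.28566202 0.094     ]
 [0.67046014 0.14504298 0.094     ]
 [0.52368786 0.11192794 0.094     ]
 [0.48760452 0.24962181 0.094     ]]
dock [[ 0.65447547 -0.21144598  0.02      ]
 [ 0.59032631 -0.21757831  0.02      ]
 [ 0.53326846 -0.21743603  0.02      ]] [[0.58489738 0.20169641 0.081     ]
 [0.35471611 0.21274442 0.081     ]]
[ 0.00056654 -0.07614853  0.0314104 ] [[ 9.99999736e-01 -1.71466399e-04 -7.05894886e-04]
 [ 3.75268706e-04  9.53972098e-01  2.99895140e-01]
 [ 6.21982086e-04 -2.99895326e-01  9.53971911e-01]]
```

```bash
python3 - <<'E'
from h import *
reach([.50,-.215,.38],down(np.radians(90)));print(observe()["joint_pos"].round(2));m,i=snap("dock1")
reach([.575,.198,.40],down(np.radians(103)));print(observe()["joint_pos"].round(2));m2,j=snap("pile1")
print(m["xyz"],m2["xyz"],observe()["t"])
E
```

```text
[-0.65 -0.07 -0.12  1.52 -0.   -0.65]
[ 0.12  0.13  0.11  1.56 -0.   -0.11]
[ 0.42257394 -0.21617477  0.34858781] [0.49991938 0.17891718 0.36851527] 3.4917
```

View pics/dock1.png

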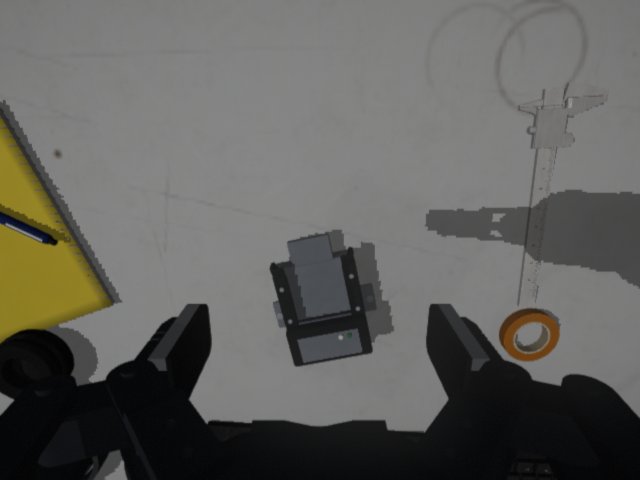

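View pics/pile1.png

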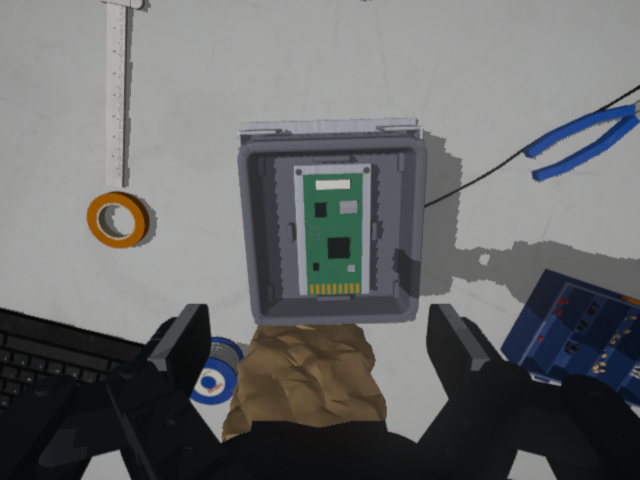

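Pile view: green module with gold contacts at the image bottom (310–360, 290), i.e. pointing away from the robot (+x), and its plate corners near (294,165), (371,165), (370,295), (299,297). The orange board is out of view. Dock view: tongue (315,247), rails either side, connector at the bottom (330,340), so the way in is also away from the robot. Now I'll fit edges by colour.

```bash
python3 - <<'E'
from h import *
m,i=load("pile1")
hsv=cv2.cvtColor(i,cv2.COLOR_BGR2HSV)
g=cv2.inRange(hsv,(60,90,40),(90,255,255)); g=cv2.morphologyEx(g,cv2.MORPH_CLOSE,np.ones((15,15)))
c=max(cv2.findContours(g,0,2)[0],key=cv2.contourArea)
P=onz(m,c[:,0],.081)[:,:2]*1000
r=cv2.minAreaRect(P.astype(np.float32));print("green rect mm",r)
# plate corners + rim picks
pl=onz(m,[[294,165],[371,165],[370,295.],[299,297]],.081);print((pl*1000).round(1),pl.mean(0))
w=cv2.inRange(hsv,(0,0,95),(180,70,255));w[:150]=0;w[310:]=0;w[:,:285]=0;w[:,385:]=0
w=cv2.morphologyEx(w|g,cv2.MORPH_CLOSE,np.ones((9,9)))
w=cv2.morphologyEx(w,cv2.MORPH_OPEN,np.ones((15,15)))
c=max(cv2.findContours(w,0,2)[0],key=cv2.contourArea)
r=cv2.minAreaRect((onz(m,c[:,0],.081)[:,:2]*1000).astype(np.float32));print("plate rect",r)
# tray rim outer by picks
t=onz(m,[[239,140],[425,138],[416,321],[250,323]],.094);print((t*1000).round(1),t.mean(0))
m,i=load("dock1")
print("connector top",(onz(m,[[289,323],[365,318],[372,352],[295,366]],.042)*1000).round(1))
print("rail",(onz(m,[[271,265],[352,249],[365,317],[289,327]],.032)*1000).round(1))
a=i[200:400,220:420];b=load("pile1")[1][110:335,210:450]
print(cv2.imwrite("pics/crop1.png",np.hstack([cv2.resize(a,(400,400),interpolation=2),cv2.resize(b,(400,400),interpolation=2)])))
E
```

```text
green rect mm ((586.505615234375, 211.16275024414062), (101.56037139892578, 45.155860900878906), 14.518330574035645)
[[537.1 168.5  81. ]
 [524.  225.8  81. ]
 [629.8 253.9  81. ]
 [645.1 195.4  81. ]] [0.5840306  0.21088901 0.081     ]
plate rect ((581.91455078125, 210.640869140625), (118.85629272460938, 84.18712615966797), 14.119930267333984)
[[526.9 127.2  94. ]
 [496.  256.1  94. ]
 [638.5 294.1  94. ]
 [671.1 159.8  94. ]] [0.58311697 0.20929594 0.094     ]
connector top [[ 604.1 -243.6   42. ]
 [ 599.  -173.1   42. ]
 [ 635.6 -165.1   42. ]
 [ 651.2 -239.    42. ]]
rail [[ 550.1 -259.4   32. ]
 [ 534.8 -185.9   32. ]
 [ 603.7 -171.7   32. ]
 [ 614.4 -244.6   32. ]]
True
```

View pics/crop1.png

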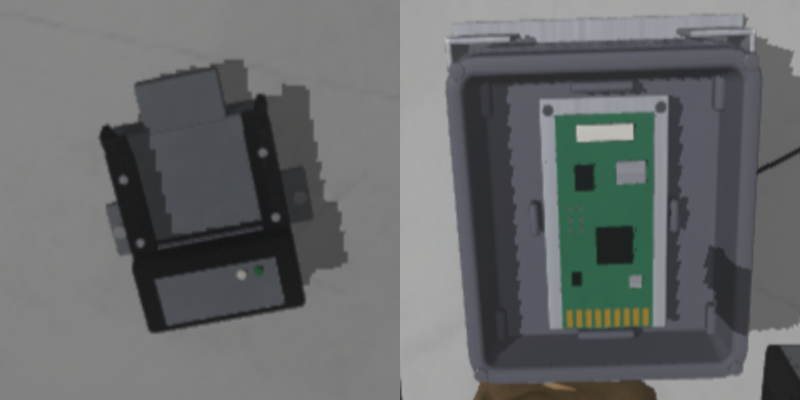

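Tray corners and the module are seen clearly in the right crop; the dock with its mouth towards the robot is in the left one. Estimates: module (0.585, 0.211), yaw 14.5°; dock mouth about (0.542, -0.222), yaw about 12°. I'll grip with the camera on the far side, so that it later sees the dock mouth.

```bash
python3 - <<'E'
from h import *
a=np.radians(14.5);u=np.array([np.cos(a),np.sin(a),0])
q=down(a-np.pi/2)
g=np.array([.585,.211,0])-.030*u
print(inverse_kinematics(g+[0,0,.2395],q))
reach(g+[0,0,.33],q);print(observe()["joint_pos"].round(2))
print(servo_line(g+[0,0,.2395],rate=.06,until_force=6),observe()["tcp_pos"],observe()["contact_force"])
gripper_close(60);o=observe();print(o["finger_gap"],o["contact_force"],o["tcp_pos"])
servo_line(g+[0,0,.34],rate=.08);o=observe();print(o["finger_gap"],o["contact_force"],o["torque"],o["t"])
b=np.radians(12.3);v=np.array([np.cos(b),np.sin(b),0]);M=np.array([.5425,-.2226,0])
t=M-(.020+.085)*v
reach(t+[0,0,.34],down(b-np.pi/2))
servo_line(t+[0,0,.2145],rate=.12)
m,i=snap("dock2");print(observe()["t"],observe()["tcp_pos"])
E
```

```text
[ 0.13017436  0.11652556 -0.19053021  1.26374055  0.          3.01869427]
[ 0.13  0.08 -0.07  1.43 -0.    3.02]
False [0.55612394 0.20349676 0.2399126 ] [ 0.29459101 -0.23832537 -0.284668  ]
0.6769776225243668 [-1.8049187  -0.09388529  5.50318674] [0.55614155 0.20350453 0.24030717]
0.6783277692709692 [-0.0194181  -0.07580828 -2.30406559] [-0.0307072  -0.03150029  0.06072637] 9.5833
12.525 [ 0.44025267 -0.24528516  0.21543386]
```

View pics/dock2.png

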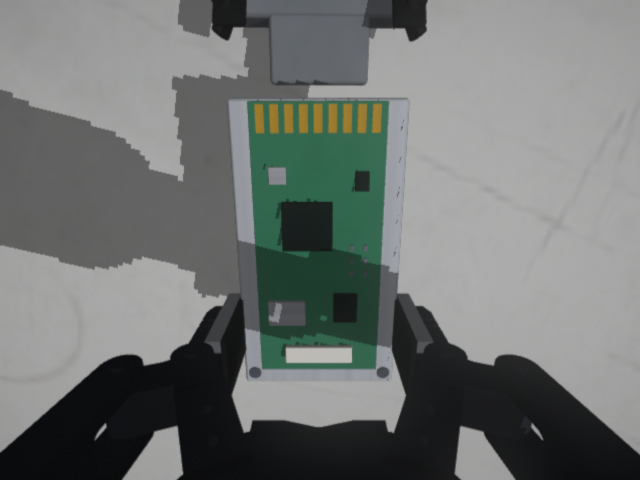

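The module is in hand with its contacts at row 98 (229–408). The tongue end is at row 84 (270–368), and the rails are at the top edge. I'll compute the module's pose in the hand and the tongue's position.

```bash
python3 - <<'E'
from h import *
m,i=load("dock2")
f=240/np.tan(np.radians(m["vertical_fov"])/2);K=np.array([[f,0,m["cx"]],[0,f,m["cy"]],[0,0,1]])
g=cv2.cvtColor(i,cv2.COLOR_BGR2GRAY)
def edges(r,lo,hi):
    d=np.diff(cv2.GaussianBlur(g,(3,3),0)[r,lo:hi].astype(int));k=np.argsort(-abs(d))[:4];return sorted((int(x+lo),int(d[x])) for x in k)
for r in(30,50,70):print("tongue",r,edges(r,250,290),edges(r,350,390))
for r in(110,150,200,250,372):print("mod",r,edges(r,220,262),edges(r,380,415))
print("cols",[(c,[(int(k),int(g[k,c])) for k in range(92,104,1)]) for c in (240,400)])
print([(c,[(int(k),int(g[k,c])) for k in range(372,386,1)]) for c in (300,340)])
E
```

```text
tongue 30 [(267, -8), (268, -10), (270, 12), (271, 9)] [(367, -4), (374, 17), (375, 25), (376, 15)]
tongue 50 [(268, -9), (270, 6), (271, 11), (272, 7)] [(366, 5), (367, 18), (368, 24), (369, 11)]
tongue 70 [(268, -8), (269, -11), (271, 11), (272, 10)] [(365, 3), (366, 17), (367, 26), (368, 14)]
mod 110 [(228, 22), (229, 16), (246, -25), (247, -25)] [(381, -14), (387, 22), (388, 26), (389, 11)]
mod 150 [(230, 16), (231, 21), (248, -20), (249, -31)] [(384, 8), (385, 23), (386, 25), (387, 11)]
mod 200 [(234, 19), (235, 19), (251, -23), (252, -25)] [(382, 16), (383, 26), (384, 19), (403, 7)]
mod 250 [(236, -7), (253, -7), (254, -14), (255, -13)] [(380, 23), (381, 26), (382, 10), (399, 7)]
mod 372 [(237, 39), (238, 50), (239, 31), (260, 27)] [(388, 29), (397, -38), (398, -49), (399, -28)]
cols [(240, [(92, 98), (93, 98), (94, 98), (95, 98), (96, 98), (97, 95), (98, 102), (99, 123), (100, 137), (101, 148), (102, 154), (103, 154)]), (400, [(92, 169), (93, 169), (94, 169), (95, 169), (96, 167), (97, 149), (98, 118), (99, 133), (100, 149), (101, 159), (102, 161), (103, 161)])]
[(300, [(372, 153), (373, 152), (374, 152), (375, 152), (376, 153), (377, 152), (378, 153), (379, 152), (380, 153), (381, 162), (382, 168), (383, 167), (384, 166), (385, 165)]), (340, [(372, 153), (373, 153), (374, 153), (375, 153), (376, 152), (377, 153), (378, 153), (379, 152), (380, 153), (381, 160), (382, 167), (383, 168), (384, 169), (385, 169)])]
```

```bash
python3 - <<'E'
from h import *
m,i=load("dock2")
f=240/np.tan(np.radians(m["vertical_fov"])/2);K=np.array([[f,0,m["cx"]],[0,f,m["cy"]],[0,0,1]])
img=np.array([[227.7,98.5],[409.5,98.5],[391.5,381],[246.6,381]])
obj=np.array([[55,30,6],[55,-30,6],[-55,-30,6],[-55,30,6.]])/1000
ok,rv,tv=cv2.solvePnP(obj,img,K,None,flags=cv2.SOLVEPNP_IPPE)
C=R.from_quat(m["attitude"]);Rm=C*R.from_rotvec(rv[:,0]);p=C.apply(tv[:,0])+m["xyz"]
M=Rm.as_matrix();print("origin",p,"x",M[:,0],"yaw",np.degrees(np.arctan2(M[1,0],M[0,0])),"z",M[:,2],"tip",p+M[:,0]*.055)
print("reproj",(cv2.projectPoints(obj,rv,tv,K,None)[0][:,0]-img).round(1).tolist())
tp=observe();print(tp["tcp_pos"])
L=onz(m,[[270.8,30],[271.2,50],[271.8,70]],.020);Rr=onz(m,[[368,50],[367,70]],.020)
print("tongue L",L[:,:2],"R",Rr[:,:2]);d=L[0]-L[2];print(np.degrees(np.arctan2(d[1],d[0])));d=Rr[0]-Rr[1];print(np.degrees(np.arctan2(d[1],d[0])))
F=onz(m,[[274,84],[364,84]],.020);print("front",F[:,:2],np.linalg.norm(F[0]-F[1]),np.linalg.norm(L[1]-Rr[0]))
# expected module top edge if flat at z .0505 underside
print("flat",onz(m,img,.0565)[:,:2])
E
```

```text
origin [ 0.46770313 -0.24017335  0.05974573] x [ 0.21712128 -0.94827835  0.231574  ] yaw -77.10364329142999 z [-0.01871311 -0.24123317 -0.97028675] tip [ 0.4796448  -0.29232866  0.0724823 ]
reproj [[244.0, 249.8], [81.2, 80.6], [-207.3, -209.0], [-51.5, -65.5]]
[ 0.44025267 -0.24528516  0.21543386]
tongue L [[ 0.54364497 -0.20442431]
 [ 0.53666747 -0.2058283 ]
 [ 0.52950124 -0.20735272]] R [[ 0.5448721  -0.24350877]
 [ 0.53768881 -0.24495733]]
11.69764089061646
11.401243185171964
front [[ 0.52451239 -0.20915727]
 [ 0.53233318 -0.24507897]] 0.03676320158056596 0.03856337091347599
flat [[ 0.51497061 -0.19998327]
 [ 0.52738622 -0.25701237]
 [ 0.4217417  -0.28059558]
 [ 0.40918422 -0.22284228]]
```

```bash
python3 - <<'E'
from h import *
m,i=load("dock2")
f=240/np.tan(np.radians(m["vertical_fov"])/2);K=np.array([[f,0,m["cx"]],[0,f,m["cy"]],[0,0,1]])
img=np.array([[227.7,98.5],[409.5,98.5],[391.5,381],[246.6,381]])
obj=np.array([[55,30,0],[55,-30,0],[-55,-30,0],[-55,30,0.]])/1000
ok,rv,tv=cv2.solvePnP(obj,img,K,None,flags=cv2.SOLVEPNP_IPPE)
C=R.from_quat(m["attitude"]);Rm=C*R.from_rotvec(rv[:,0]);p=C.apply(tv[:,0])+m["xyz"];M=Rm.as_matrix()
print("top origin",p,"x",M[:,0],"z",M[:,2])
print("reproj",(cv2.projectPoints(obj,rv,tv,K,None)[0][:,0]-img).round(1).tolist())
b=np.radians(11.55);v=np.array([np.cos(b),np.sin(b),0]);n=np.array([-np.sin(b),np.cos(b),0])
q=down(b-np.pi/2)
P=lambda tip,z: v*(tip-.085)+n*-.3274+[0,0,z]
servo_line(P(.482,.2145),q,rate=.05)
hit=servo_line(P(.482,.178),rate=.02,until_force=3);o=observe()
print(hit,o["tcp_pos"],o["contact_force"],o["torque"],o["t"])
snap("dock3")
E
```

```text
top origin [ 0.46762735 -0.24022391  0.05374642] x [ 0.97662008  0.21450672 -0.01414496] z [0.0126311  0.00842654 0.99988472]
reproj [[-0.0, 0.2], [0.0, -0.2], [-0.0, 0.1], [0.0, -0.1]]
True [ 0.45440971 -0.24123937  0.18311678] [ 1.1826118  -0.8299871   2.61980311] [-0.09013222 -0.41702687 -0.05413216] 14.3583
```

View pics/dock3.png

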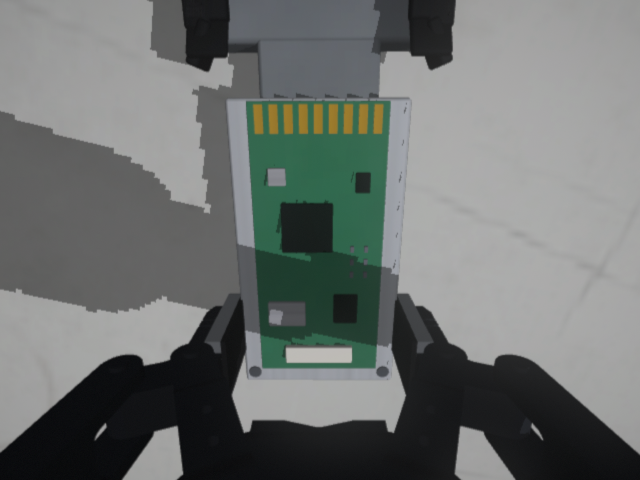

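The module tip now rests over the tongue, centred: module 227–410, tongue 261–380, rail mouths about 213/428. I'll raise it slightly and push in.

```bash
python3 - <<'E'
from h import *
b=np.radians(11.55);v=np.array([np.cos(b),np.sin(b),0]);n=np.array([-np.sin(b),np.cos(b),0])
P=lambda tip,z: v*(tip-.085)+n*-.3274+[0,0,z]
servo_line(P(.482,.1840),rate=.02)
print(observe()["contact_force"])
hit=servo_line(P(.562,.1840),rate=.035,until_force=12);o=observe()
print(hit,"tip v",o["tcp_pos"]@v+.085,"n",o["tcp_pos"]@n,o["tcp_pos"],"f",o["contact_force"]@v,o["contact_force"],o["torque"],o["t"],o["finger_gap"])
snap("dock4")
E
```

```text
[ 1.64700579 -0.82844942  1.11546966]
True tip v 0.5359248417030534 n -0.3276562503107203 [ 0.50739809 -0.2307358   0.18491189] f 1.156214343173407 [0.96989412 1.02865424 6.3161283 ] [ 3.30109614e-01 -3.54784199e-01  1.21002744e-04] 16.1 0.6795354447574999
```

View pics/dock4.png

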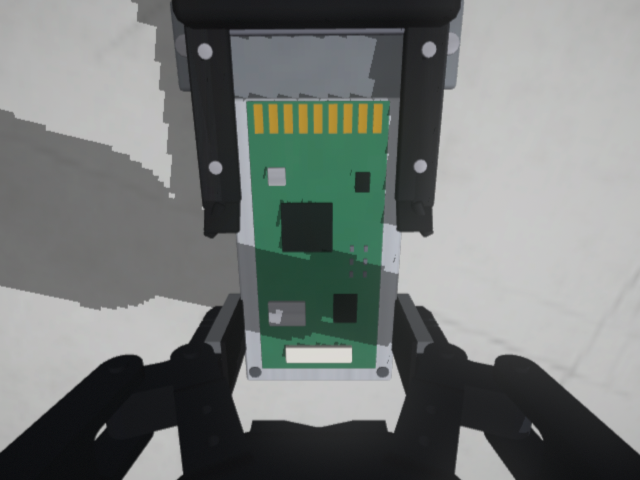

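It is inside the rails and straight, but not home yet: the contact edge is at row 98 and the connector face at about row 35. The stop came from a light snag, so I'll carry on.

```bash
python3 - <<'E'
from h import *
b=np.radians(11.55);v=np.array([np.cos(b),np.sin(b),0]);n=np.array([-np.sin(b),np.cos(b),0])
P=lambda tip,z: v*(tip-.085)+n*-.3276+[0,0,z]
for k in range(3):
    hit=servo_line(P(.566,.1843),rate=.03,until_force=20);o=observe()
    print(hit,"tip v",o["tcp_pos"]@v+.085,o["tcp_pos"],"f",o["contact_force"]@v,o["contact_force"],o["torque"],o["t"],o["finger_gap"])
    if o["contact_force"]@v<-10: break
snap("dock5")
E
```

```text
True tip v 0.5553915480138836 [ 0.52651751 -0.22706765  0.18525474] f -3.2183841206466903 [-3.11625448 -0.82524336  6.14697554] [0.0016813  0.62850852 0.19697233] 16.8667 0.6762978312919821
True tip v 0.5562139620772839 [ 0.52731144 -0.2268451   0.18523746] f -2.6542813577029714 [-2.58929345 -0.58644708  6.57707147] [0.07338487 0.56684042 0.20111609] 17.0917 0.6767566877620781
True tip v 0.5571373853148911 [ 0.52820946 -0.22662741  0.18523822] f -2.4337980655863167 [-2.35573298 -0.62813888  4.86205623] [0.08403773 0.56220375 0.15901717] 17.3167 0.6754851711210237
```

View pics/dock5.png

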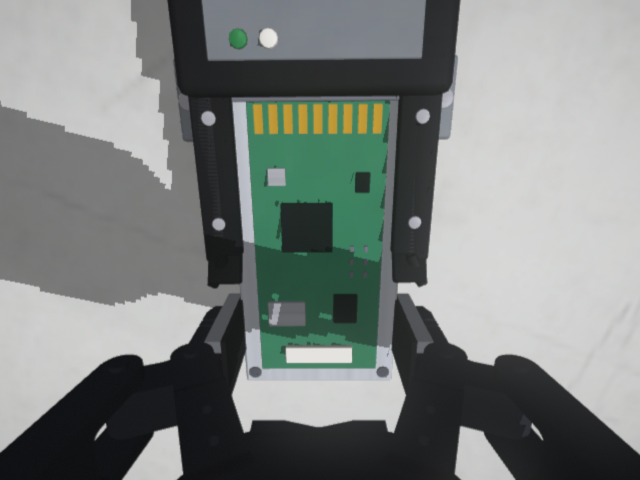

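The contact edge is at the connector face (row 97–100) and forces rise at once on pushing. One firmer push to confirm it is home, then release.

```bash
python3 - <<'E'
from h import *
b=np.radians(11.55);v=np.array([np.cos(b),np.sin(b),0]);n=np.array([-np.sin(b),np.cos(b),0])
P=lambda tip,z: v*(tip-.085)+n*-.3276+[0,0,z]
for k in range(2):
    hit=servo_line(P(.567,.1843),rate=.02,until_force=30);o=observe()
    print(hit,"tip v",o["tcp_pos"]@v+.085,"f",o["contact_force"]@v,o["contact_force"],o["t"])
m,i=snap("dock6")
g=lambda i:cv2.cvtColor(i,cv2.COLOR_BGR2GRAY)[86:108,260:380].mean(1).round().astype(int)
print(g(load("dock5")[1]),g(load("dock6")[1]))
h=lambda i:cv2.cvtColor(i,cv2.COLOR_BGR2GRAY)[372:388,290:350].mean(1).round().astype(int)
print(h(load("dock4")[1]),h(load("dock6")[1]))
E
```

```text
True tip v 0.5584284691148939 f -3.459539647247582 [-3.37707386 -0.75341167  7.43013692] 17.6833
True tip v 0.5598482478407619 f -4.915357193075978 [-4.77568342 -1.18058209  7.57067958] 17.9917
[ 41  40  39  38  37  35  34  33  32  38  68 103 115 109  94  90 104 112
 125 133 134 134] [ 42  41  40  39  38  36  35  34  32  36  60  97 115 112 100  94 102 110
 122 132 133 133]
[178 178 178 178 178 178 178 175 178 194 196 196 196 196 196 196] [192 192 192 192 192 191 187 191 210 212 212 211 211 211 211 211]
```

```bash
python3 - <<'E'
from h import *
b=np.radians(11.55);v=np.array([np.cos(b),np.sin(b),0])
sleep(.2);o=observe();p=np.array(o["tcp_pos"]);print("tip v",p@v+.085,"f",o["contact_force"],p)
open_gripper()
servo_line(p-.004*v+[0,0,.02],rate=.06);servo_line(p+.02*v+[0,0,.11],rate=.15)
snap("dock7");print(observe()["t"],observe()["contact_force"])
E
```

```text
tip v 0.5597505295758048 f [-3.64868592 -1.07356278  6.64854505] [ 0.53075814 -0.22604768  0.18521224]
19.9583 [ 0.03178745 -0.50304468 -0.25636667]
```

View pics/dock7.png

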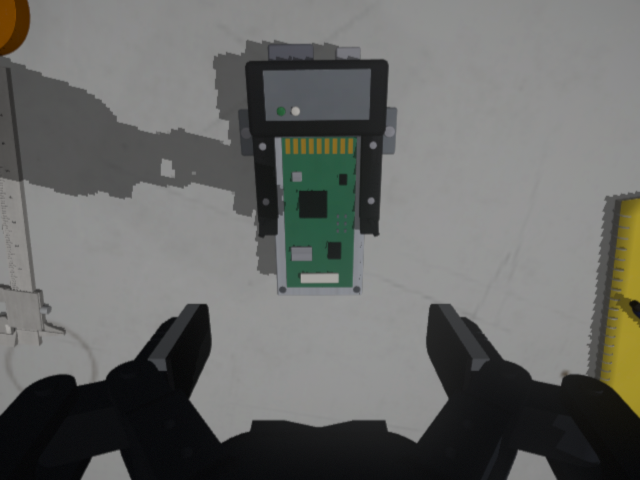

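The module lies straight in the dock, with its contact edge at the connector (row 137) and its rear edge at row 294. I'll check the exposed length (expected 50 mm) and re-measure the tray rim for the peel.

```bash
python3 - <<'E'
from h import *
b=np.radians(11.55);v=np.array([np.cos(b),np.sin(b),0])
m,i=load("dock7")
rear=onz(m,[[278,294],[363,294]],.026);rail=onz(m,[[262,236],[376,236]],.030);con=onz(m,[[250,136],[384,136]],.042)
back=onz(m,[[248,61],[386,61]],.042)
print("exposed",(rail-rear)@v,"rear->connector front",(con-rear)@v,"connector depth",(back-con)@v)
# tray view
c=np.array([.583,.2093,0]);a=np.radians(14.5)
reach(c-np.array([.02,.005,0])+[0,0,.40],down(a-np.pi/2));m,i=snap("pile2");print(observe()["t"])
E
```

```text
exposed [0.04475389 0.04468079] rear->connector front [0.10904878 0.1089375 ] connector depth [0.03861859 0.03860846]
21.625
```

View pics/pile2.png

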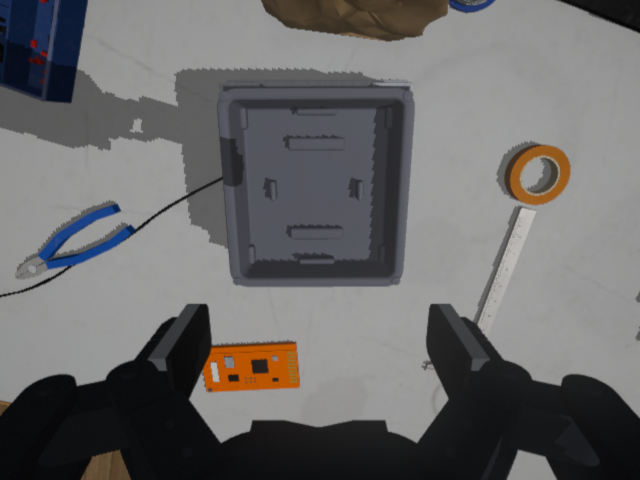

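```bash
python3 - <<'E'
from h import *
g=[cv2.cvtColor(load(f"dock{k}")[1],cv2.COLOR_BGR2GRAY) for k in(4,5,6)]
def tm(A,B,r0,r1,c0,c1):
    t=A[r0:r1,c0:c1];s=B[max(0,r0-25):r1+25,c0-10:c1+10];q=cv2.matchTemplate(s,t,cv2.TM_CCOEFF_NORMED);_,mx,_,l=cv2.minMaxLoc(q);return mx,(l[0]-10,l[1]-(r0-max(0,r0-25)))
print("dock 5>6 rails L,R,lights",tm(g[1],g[2],180,285,195,235),tm(g[1],g[2],180,285,395,435),tm(g[1],g[2],25,100,200,440))
print("module 4>5,5>6",tm(g[0],g[1],110,230,255,375),tm(g[1],g[2],110,230,255,375))
for k in(4,5,6):print(load(f"dock{k}")[0]["xyz"])
for k in(4,5,6):print(k,g[k-4][88:108,265:375].mean(1).astype(int), g[k-4][88:108,238].astype(int))
E
```

```text
dock 5>6 rails L,R,lights (0.9897344708442688, (-1, 1)) (0.9882994294166565, (0, 1)) (0.9899939894676208, (-1, 0))
module 4>5,5>6 (0.9887762069702148, (0, 0)) (0.9945734143257141, (0, 1))
[ 0.58229486 -0.21616375  0.15342042]
[ 0.60264232 -0.21233881  0.15251378]
[ 0.60476922 -0.21194854  0.15118776]
4 [119 119 119 119 119 116 111 104  97 100 122 146 138 103 100 107 118 124
 124 124] [118 118 118 118 118 118 117 106  84  83 113 145 160 171 176 177 177 177
 177 177]
5 [ 39  37  36  35  34  32  31  37  68 103 115 109  94  89 103 111 124 132
 133 133] [ 35  34  33  32  31  30  27  25  34  75 111 112 109 124 165 188 190 191
 191 190]
6 [ 40  39  37  36  35  33  32  35  60  96 115 111  99  92 101 109 121 131
 133 132] [ 36  35  35  34  32  32  30  27  31  62  98 112 110 117 155 188 191 191
 191 192]
```

Camera shift and pitch cancel in the image; module and dock did not move relative to each other under pushes of 20–30 N, so the module is home. Now the tray (empty, rim outer corners in pile2 at about (219,90), (413,88), (405,284), (231,285)).

```bash
python3 - <<'E'
from h import *
m,i=load("pile2");t=onz(m,[[219,90],[413,88],[405,284],[231,285]],.092)
print((t*1000).round(1),t.mean(0))
for A,B in((0,1),(3,2),(3,0),(2,1)):
    d=t[B]-t[A];print(A,B,np.linalg.norm(d[:2]),np.degrees(np.arctan2(d[1],d[0])))
g=cv2.cvtColor(i,cv2.COLOR_BGR2GRAY)
for r in(130,220,240):print(r,g[r,215:262].tolist(),"|",g[r,378:422].tolist())
E
```

```text
[[638.5 293.   92. ]
 [673.  163.6  92. ]
 [531.2 122.3  92. ]
 [495.3 258.3  92. ]] [0.58449126 0.20930526 0.092     ]
0 1 0.1338753605353883 -75.04155074448768
3 2 0.1407490000197012 -75.21413527679437
3 0 0.14730527149096398 13.599171410170891
2 1 0.14772642135056563 16.2689854261066
130 [95, 94, 94, 89, 70, 83, 85, 86, 87, 88, 90, 90, 89, 85, 78, 70, 66, 66, 66, 66, 65, 66, 67, 66, 66, 66, 65, 67, 74, 86, 88, 86, 86, 86, 87, 86, 86, 86, 86, 86, 87, 86, 86, 86, 86, 86, 86] | [55, 55, 55, 55, 55, 56, 55, 56, 54, 51, 47, 43, 43, 43, 44, 43, 43, 44, 43, 44, 44, 45, 45, 48, 58, 68, 77, 86, 90, 93, 94, 95, 97, 98, 101, 126, 152, 155, 155, 156, 157, 156, 156, 156]
220 [95, 95, 95, 96, 95, 95, 95, 95, 94, 94, 90, 72, 82, 83, 84, 85, 87, 88, 90, 90, 87, 75, 67, 67, 67, 66, 68, 67, 67, 68, 67, 67, 67, 69, 80, 86, 88, 86, 86, 86, 86, 86, 86, 86, 86, 86, 86] | [54, 55, 54, 55, 53, 50, 45, 44, 43, 44, 44, 43, 44, 44, 43, 43, 44, 46, 49, 60, 71, 82, 88, 90, 92, 94, 97, 99, 114, 153, 156, 156, 156, 156, 157, 157, 156, 156, 157, 157, 156, 156, 155, 155]
240 [96, 96, 97, 97, 96, 96, 97, 97, 96, 96, 96, 93, 80, 74, 81, 83, 85, 85, 87, 89, 90, 90, 82, 69, 68, 68, 68, 67, 68, 68, 68, 68, 68, 68, 69, 78, 87, 87, 86, 86, 86, 86, 86, 86, 86, 86, 86] | [55, 55, 55, 54, 51, 46, 45, 44, 43, 44, 45, 44, 45, 45, 44, 45, 45, 52, 62, 74, 83, 87, 89, 91, 94, 96, 102, 123, 150, 153, 153, 153, 153, 153, 153, 153, 153, 153, 153, 153, 154, 153, 153, 153]
```

```bash
cat > t.py <<'E'
from h import *
Y=np.radians(14.9);u=np.array([np.cos(Y),np.sin(Y),0]);n=np.array([-np.sin(Y),np.cos(Y),0]);c=np.array([.584,.2093,0])
q0=down(Y+np.pi/2)
E
python3 - <<'E'
from t import *
m,i=load("pile2")
p=onz(m,[[401,240],[402.2,220],[407.5,130]],.094);print("rim -y: local x,y mm",((p-c)@u*1000).round(1),((p-c)@n*1000).round(1))
p=onz(m,[[233,240],[231,220],[225,130]],.094);print("rim +y",((p-c)@u*1000).round(1),((p-c)@n*1000).round(1))
G=c-.048*u-.066*n
reach(G+[0,0,.32],q0);o=observe();print(o["joint_pos"].round(2),o["t"])
print(servo_line(G+[0,0,.252],rate=.06,until_force=5))
o=observe();print(o["tcp_pos"],o["contact_force"])
gripper_close(25);sleep(.2);o=observe();print(o["finger_gap"],o["contact_force"],o["torque"],o["tcp_pos"],o["t"],(o["tcp_pos"]-c)@n)
snap("grip1")
E
```

```text
rim -y: local x,y mm [-35.3 -19.3  46.5] [-64.7 -64.7 -64.5]
rim +y [-34.2 -18.2  47.6] [65.1 65.4 64.5]
[ 0.01  0.01 -0.15  1.41  0.   -0.25] 24.375
False
[0.55480363 0.13315911 0.25254116] [0.26464812 0.10396839 0.21489391]
0.1015232178062923 [-0.93861951  1.22185644  1.83780677] [ 0.39526752  0.21332492 -0.09038913] [0.5545821  0.13329021 0.25213626] 26.5333 -0.06588973664995998
```

The rim is gripped (gap about 9 mm, small side force). Now I'll peel it about the opposite corner.

```bash
python3 - <<'E'
from t import *
gripper_close(90);sleep(.1);o=observe();p0=np.array(o["tcp_pos"]);print(o["finger_gap"],o["contact_force"],o["torque"])
piv=c+.073*u+.067*n+[0,0,.074]
d=-(.073*u+.067*n);d/=np.linalg.norm(d);k=np.cross(d,[0,0,1])
def pose(deg):
    r=R.from_rotvec(k*np.radians(deg));return piv+r.apply(p0-piv),(r*R.from_quat(q0)).as_quat()
for a in(1,2,3.5,5,7):
    servo_line(*pose(a),rate=.02);o=observe();print(a,o["contact_force"].round(1),o["torque"].round(2),o["tcp_pos"].round(4),round(o["finger_gap"],3),round(o["t"],2))
P,Q=pose(7)
servo_line(P+[0,0,.012],rate=.02);o=observe();print(o["contact_force"].round(1),o["torque"].round(2))
servo_line(P+[0,0,.05],rate=.05);o=observe();print(o["contact_force"].round(1),o["torque"].round(2),o["t"])
i=camera("scene");cv2.imwrite("pics/s1.png",cv2.resize(i[200:380,100:340],(800,600))[:,:,::-1])
E
```

```text
0.09034216131267261 [-3.08119242  1.59730181  5.59423861] [ 0.53594481  0.48804987 -0.0518495 ]
1 [ 1.   3.1 -8.1] [ 0.74 -0.43 -0.14] [0.5562 0.136  0.2547] 0.087 27.28
2 [-1.2  2.4  0.3] [0.35 0.22 0.03] [0.5582 0.1386 0.2591] 0.086 27.65
3.5 [ 0.3 -0.5  2.5] [-0.33 -0.13  0.07] [0.5609 0.1426 0.2633] 0.086 28.13
5 [-0.4 -0.4 -0.4] [-0.24 -0.11 -0.04] [0.5633 0.147  0.267 ] 0.087 28.62
7 [-0.2 -1.4 -1. ] [-0.32 -0.08 -0.12] [0.567  0.1527 0.2726] 0.095 29.21
[-0.2  0.1 -2.6] [ 0.1  -0.05  0.01]
[ 0.2  0.3 -1.5] [0.02 0.04 0.03] 30.8667
```

View pics/s1.png

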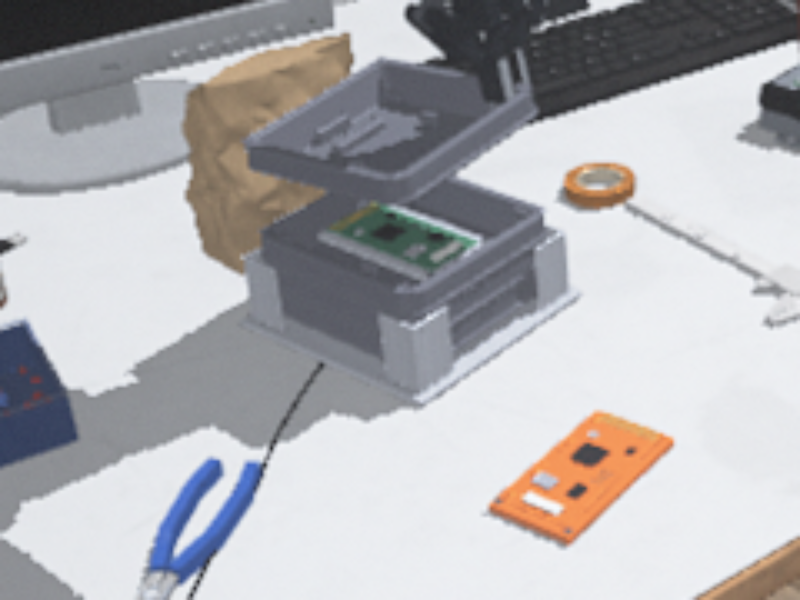

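The tray came off cleanly; the pile is down in its holder and the next module is undisturbed. Now I'll lift, level and carry it aside.

```bash
python3 - <<'E'
from t import *
p=np.array(observe()["tcp_pos"])
servo_line(p+[0,0,.08],q0,rate=.1)
C=np.array([.53,-.05,0])
T=C-.048*u-.066*n
servo_line([T[0],T[1],.42],q0,rate=.12)
sleep(.5);o=observe();print(o["tcp_pos"],o["contact_force"].round(2),o["torque"].round(2),o["finger_gap"],o["t"])
m,i=snap("end");s=camera("scene")
cv2.imwrite("pics/end2.png",np.hstack([cv2.resize(i[:,:,::-1],(400,300)),cv2.resize(s[:,:,::-1],(400,300))]))
E
```

```text
[ 0.50058463 -0.12611749  0.41997067] [ 0.02 -0.61 -1.01] [-0.13  0.01 -0.02] 0.08876517896008555 34.9
```

View pics/end2.png

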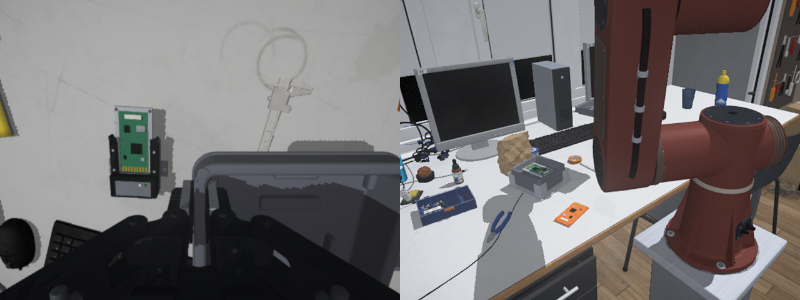

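```bash
python3 - <<'E'
from t import *
m,i=load("end");g=cv2.GaussianBlur(cv2.cvtColor(i,cv2.COLOR_BGR2GRAY),(3,3),0).astype(int)
T=np.array(observe()["tcp_pos"]);C=T+.048*u+.066*n;zt=T[2]-.252+.094
for y in(-.05,-.03,-.01,.01):
    for nm,x in(("outer",-.077),("inner",-.067)):
        p=C+x*u+y*n;p[2]=zt;px=proj(m,p)[0];print(nm,y,px.round(1),end=" ")
    k=int(px[0]); 
    if 0<k<640: print("col",k,[(r,int(g[r+1,k]-g[r-1,k])) for r in range(220,300) if abs(g[r+1,k]-g[r-1,k])>12])
    else: print()
for r in (300,340): print(r,[(k,int(g[r,k+1]-g[r,k-1])) for k in range(290,350) if abs(g[r,k+1]-g[r,k-1])>12],[proj(m,np.r_[(C+x*u+y*n)[:2],zt])[0].round(1).tolist() for x in(-.06,-.045) for y in(-.071,-.061)])
cv2.imwrite("pics/end3.png",i[200:440,280:640])
E
```

```text
outer -0.05 [364.2 258.4] inner -0.05 [363.2 283.6] col 363 [(240, -18), (241, -46), (242, -58), (243, -32), (247, -22), (248, -19), (263, 13), (279, -14), (280, -15)]
outer -0.03 [419.3 258.4] inner -0.03 [417.1 283.6] col 417 [(240, -22), (241, -48), (242, -56), (243, -29), (247, -21), (248, -18), (261, 13), (262, 13), (295, -13), (296, -24), (297, -21)]
outer -0.01 [474.4 258.3] inner -0.01 [471.  283.6] col 470 [(225, -24), (226, -43), (227, -36), (228, -14), (241, -19), (242, -18), (247, -20), (248, -18), (261, 14), (262, 13), (298, -20), (299, -22)]
outer 0.01 [529.5 258.3] inner 0.01 [524.9 283.5] col 524 [(224, -31), (225, -42), (226, -29), (241, -19), (242, -19), (247, -20), (248, -19), (261, 13), (262, 13), (292, -15), (293, -23), (294, -17)]
300 [(303, -16), (304, -33), (305, -30), (309, 30), (310, 42), (311, 28), (326, -13), (327, -18), (328, -22), (329, -23), (330, -13), (332, 29), (333, 29), (345, -26), (346, -29), (347, -16)] [[306.7, 300.7], [333.3, 300.7], [307.1, 335.5], [332.8, 335.5]]
340 [(297, 14), (298, 30), (299, 34), (300, 13), (301, -21), (302, -38), (303, -27), (309, 17), (310, 18), (327, -18), (328, -21), (334, 30), (335, 37), (336, 16), (337, -19), (338, -38), (339, -30)] [[306.7, 300.7], [333.3, 300.7], [307.1, 335.5], [332.8, 335.5]]
```

View pics/end3.png

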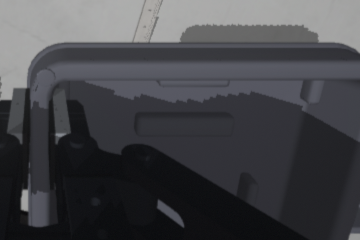

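The rim's near edge is horizontal in the picture and its centre falls at row 270.6 against 271 predicted for a level tray. The tray's underside is at about 0.23 m.

```bash
python3 -c "
from station import *
o=observe();print(o['t'],o['finger_gap']);print(hand_in())"
```

```text
35.0 0.08963548429962861
the job is handed in; nothing more can be done
None
```

The job is done and handed in at 35.0 s of the 64 s allowed; the hand-in reports no verdict.

- **Module:** I gripped it by its long edges, slid it contacts first into the dock and released it there. In the close view its contact edge is at the connector face. Further pushes that stopped on a 20–30 N force change did not move it relative to the dock.
- **Disagreeing checks on the module:**
  - The exposed length measured about 45 mm against 50 mm expected; I put this down to the flared mouth and height/scale error.
  - The first push stopped early on a light snag, so I pushed again.
  - The reported tool position crept 2.7 mm during the last pushes. I read this as the arm pitching slightly, since the pictures did not change.
- **Tray:** I gripped the rim near the -x, -y corner and peeled it about the opposite corner. The pull peaked at about 8 N and then dropped. The picture taken just after showed the pile down in its holder and the next module lying open.
- **Final pose:** The tray is held at 90 N, level to within about 1° by the rim edge in the wrist picture. Its underside is about 0.23 m above the table, and its centre is about 0.26 m to the side of the pile.
- **Look-alike and pictures:** The orange look-alike was not touched. I viewed 14 pictures, four over the budget of 10.

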